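Third hand at the relief press fixture

ROBOT

A 6-joint arm with a two-finger parallel gripper is mounted at the origin on the work surface. World frame = base frame: x ahead of the robot, y to its left, z up, the work surface at z = 0. Lengths are in m, angles in rad, forces in N, time in s.
With the tool pointing down it reaches from about 0.35 to 0.95 m from the base axis. Payload 17.4 kg.
Tool frame: the origin (TCP) lies midway between the tips of the shut fingers; the grasp point (between the pads) lies 19 mm behind it (grasp_offset is the z of the grasp point in the tool frame, in m); z points along the fingers, y is the line along which they close (so a half turn about z gives the same grasp; the last joint's range is limited). The gripper opens to 93 mm and grips with 3 to 60 N. Pads are 15 mm wide; open, the fingers measure 128 mm over their backs; the gripper's body (75 mm by 188 mm) begins 65 mm behind the grasp point.
Start: joints at [1.23, 0.116, 1.442, -0, 1.584, -0.038], TCP at [0.201, 0.644, 0.219] pointing down, gripper open.
Joint ranges: [-2.83, 2.83], [-0.83, 2.19], [0.07, 2.5], [-1.14, 4.28], [0.01, 3], [-2.97, 2.97]. Speed limits (rad/s): [1.89, 1.89, 2.22, 3.14, 3.14, 3.14].

INTERFACE

Orientations are given as a unit quaternion [w, x, y, z].
In Python, from rig import * gives the robot as it stands.
- The arm moves only by the tool play_rows, never from a script. Its argument "increments" is a list of rows, each an object with "angular": the turn, a rotation vector about the world's x, y, z in degrees, a list of three; "slide": the shift along the world's x, y, z in mm, a list of three; "jaw": the opening, from 0 (shut) to 1 (fully open). In form: [{"angular": [rx, ry, rz], "slide": [dx, dy, dz], "jaw": jaw}, ...]. A call has exactly 5 rows; each row shifts and turns the commanded pose from where the row before left it; what a row does not reach is not made up. A row lasts 1/8 s, in which the tool goes at most 62.5 mm and 10.7 degrees, less where a joint would pass 70% of its speed; a pose out of reach is approached as far as the arm can. A call with a gripper value outside its range is refused whole. The fingers move at their own pace and stop on an object; "grip_force" is the grip in N (left out, the last holds). Time passes only in rows, so rows that do not move let the fingers close, or fill a call up. It gives the time, the measured TCP pose, the force, the opening and the grip force at its end, in the units of the state.
- observe(): the state, without advancing time (a new reading comes with each control period).
- grab_frame(name): name is "scene" or "side" or "wrist"; returns (picture, depth): 420x560x3 uint8, blue, green, red; 420x560 float32, m along the optical axis (not along the pixel's ray), 0 where there is no reading.
- get_calibration(name): a dict with "vfov" (degrees; the focal length in pixels is half the picture's height over the tangent of half this angle, whatever the lens; pixels are square), "cx", "cy" (the principal point, pixels), "view" (4x4, takes a point from world to camera coordinates). Camera axes: x right, y down, z forward; pixel columns grow to the right and rows downward; lengths in m; the calibration is good to about 2 mm. A picture is of the moment at which its call begins: read the wrist's pose just before it. get_calibration takes no time and is no camera call; for the wrist camera it gives the pose at the moment of the call.
- sign_off(): hands the job in; it is judged then, once.
The state is a dict: "clock": time; "joints": joint angles; "joint_velocities": joint speeds; "joint_efforts": joint torques, N m; "tool_pos": TCP position; "eef_rot": TCP orientation; "contact_force": force on the tool from outside, world axes, zero at the start; "wrist_torque": the same for the moment, N m; "gripper_width": opening from 0.0 (shut) to 1.0 (fully open); "grip_force": force on a finger pad.
Only numpy, scipy, OpenCV 4.12 (cv2) and the standard library are available. Lean on these libraries where they do the work, as an engineer would, in place of code of your own. Each camera call takes 0.05 s, during which the arm holds its last target. There are 200 camera calls.

TASK

Set the block with the copper relief down on the plywood bed of the fixture, lengthwise along the black centre line, and then slide it against the sprung stop bar until the bar's red pointers stand inside the green zone, never driving the bar all the way back. Finish while still holding it pressed there, steady, flat on the bed, centred on the line and with its end flush against the bar, so a colleague can fasten it. Leave the dark relief, hammer, jar and screwdriver where they are.

Things in the scene. Friction and masses are not known exactly. Their poses are not given: they have to be found in the camera images.
- copper_block: The part: a pale wood block 100 (x) x 50 (y) x 30 mm (z) with a bright copper relief on top (plate 88 x 40 mm, knobs to 41 mm height), about 0.35 kg, relief up on the bench. Origin: centre of the underside; x along its length, z up. Both ends are alike: either may face the bar. Best gripped across its 50 mm width by the wooden sides.
- fixture: Pressing fixture, fixed: plywood bed 270 (x) x 190 (y) x 12 mm; origin at the centre of its underside, bed top at z = 12 mm. Its x axis is the pressing direction (roughly away from the robot) along the black centre line y = 0. Grey housing 30 mm high on the far end (x 113 to 131 mm), the sprung bar in front of it. The bed is bare from x = -135 to 45 mm, but for 4 mm screw heads at x -120, y +-81.
- stop_face (a point): On the stop bar: centre of its front face's lower edge, at bed-top height; at fixture x = 45 mm when free. Aluminium bar 140 mm wide, 16 thick, 27 high, black centre mark on top, a red pointer at each end (y = +-79 mm) in line with its front face. Strips on the bed under the pointers: white 12 mm, green 16, white 12 in x; green runs from fixture x = 57 to 73 mm.
- stop_bar (a joint): How far the bar is pushed back along the fixture's +x, m: 0 free, 0.040 hard against its back stop. Springs push back with 0.5 N per mm (0 N at 0). The green zone is 0.012 to 0.028, that is 6 to 14 N; its middle is 0.020, 10 N.
- bronze_block: Bystander: a block of the same shape and size with a dark grey relief; origin and axes alike.
- hammer: Bystander: a hammer lying on the bench to the robot's right.
- jar: Bystander: an amber glass jar with a brass cap, 60 mm across, 75 mm high, to the robot's left; origin at the centre of its base.
- screwdriver: Bystander: a screwdriver lying on the bench to the left of the fixture.
Not all that is in view belongs to the job. Leave any pink or turquoise look-alike of the copper_block alone.

How it is judged:
By the outcome, as a careful person would: the job done as asked, in the order asked, and still so for the second after the job is handed in, while the arm keeps its last pose, push and grip.
It also fails if it takes over 51 s, if anything falls off the work surface, if the arm or the gripper's body presses on something with over 40 N, if the wrist force passes 120 N, or if a joint passes its speed limit or range.

## Working session

There is one attempt and no reset: what is moved stays moved. The work goes in short steps, Python scripts to look and compute and a tool call to move; the robot and the scene stay as the last step left them, time stands still between calls to the robot, and variables do not carry over. Pictures are saved under pics/ and viewed, at most 10 in all, crops included, and the job is handed in when it is done.

Besides the shell and the picture viewer there is one more tool, called after "Emit:" as name(argument=value, ...), one argument or row to a line, values as JSON. play_rows: Moves the arm, as the interface text tells. Its arguments: {"type":"object","properties":{"increments":{"type":"array"},"grip_force":{"type":"number"}},"required":["increments"]}

```bash
mkdir -p pics; ls; cat > h.py <<'E'
import numpy as np, cv2
from rig import *
def K(c,shape=(420,560)):
    f=shape[0]/2/np.tan(np.radians(c["vfov"])/2); return f,c["cx"],c["cy"]
def cloud(d,c):
    f,cx,cy=K(c); v,u=np.mgrid[:d.shape[0],:d.shape[1]]
    p=np.stack([(u-cx)/f*d,(v-cy)/f*d,d,np.ones_like(d)],-1)
    return (p@np.linalg.inv(np.array(c["view"])).T)[...,:3]
def ray(uv,c,z):
    f,cx,cy=K(c); T=np.linalg.inv(np.array(c["view"]))
    uv=np.atleast_2d(uv); r=np.c_[(uv[:,0]-cx)/f,(uv[:,1]-cy)/f,np.ones(len(uv))]@T[:3,:3].T
    o=T[:3,3]; return o+r*((z-o[2])/r[:,2])[:,None]
E
python3 - <<'E'
from h import *
s=observe(); print({k:np.round(v,3) for k,v in s.items()})
ims=[]
for n in ("scene","side"):
    c=get_calibration(n); p,d=grab_frame(n); cv2.imwrite(f"pics/{n}0.png",p); np.savez(f"{n}0.npz",p=p,d=d)
    print(n,c["vfov"],c["cx"],c["cy"],np.round(c["view"],3).tolist(), (d>0).mean())
E
```

```text
pics
{'clock': np.float64(0.0), 'joints': array([ 1.23 ,  0.116,  1.442,  0.   ,  1.584, -0.038]), 'joint_velocities': array([ 0.001, -0.001,  0.002,  0.   ,  0.   ,  0.001]), 'joint_efforts': array([-0.0000e+00, -7.2125e+01, -6.2263e+01,  7.8000e-02,  2.4000e-02,
       -0.0000e+00]), 'tool_pos': array([0.201, 0.644, 0.218]), 'eef_rot': array([-0.   ,  0.151,  0.989, -0.001]), 'contact_force': array([-0.06 ,  1.046,  0.088]), 'wrist_torque': array([-0.021, -0.026,  0.063]), 'grip_force': np.float64(0.0), 'gripper_width': np.float64(0.998)}
scene 55.04118579468997 279.40212301746504 213.6259641998016 [[-0.129, 0.992, -0.017, 0.068], [0.8, 0.094, -0.593, -0.365], [-0.586, -0.09, -0.805, 1.506], [0.0, 0.0, 0.0, 1.0]] 0.9958801020408163
side 52.85574066119927 272.85394410585917 200.98821480697254 [[0.926, -0.378, 0.012, -0.471], [-0.281, -0.709, -0.646, 0.157], [0.253, 0.595, -0.763, 1.181], [0.0, 0.0, 0.0, 1.0]] 0.9960459183673469
```

View pics/scene0.png

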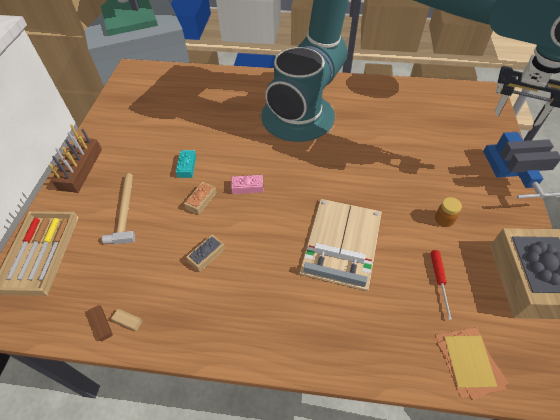

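View pics/side0.png

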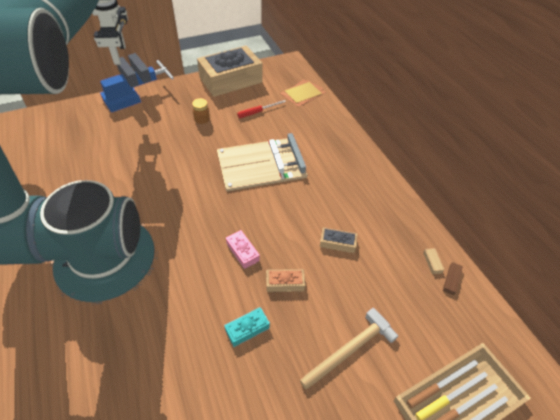

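Scene view: the copper block is at about (200,197), pink at (247,184), turquoise at (186,163), dark at (205,252), fixture at (342,243) with its bar at (340,253). Side view: copper is at about (286,281), fixture at (262,163). Next I'll take a coarse position from both views.

```bash
python3 - <<'E'
from h import *
for n,(u,v),r in (("scene",(200,197),22),("side",(286,281),26)):
    z=np.load(n+"0.npz"); c=get_calibration(n); P=cloud(z["d"],c)
    hsv=cv2.cvtColor(z["p"],cv2.COLOR_BGR2HSV)
    w=P[v-r:v+r,u-r:u+r].reshape(-1,3); 
    q=w[(w[:,2]>.022)&(w[:,2]<.06)]
    rect=cv2.minAreaRect((q[:,:2]*1000).astype(np.float32))
    print(n,"block",len(q),np.round(rect[0]),np.round(rect[1]),rect[2],"ztop pct",np.round(np.percentile(q[:,2],[10,50,90,98]),4),"bench z",np.median(w[w[:,2]<.015][:,2]))
for n,(u,v),r in (("scene",(342,243),52),("side",(262,163),50)):
    z=np.load(n+"0.npz"); c=get_calibration(n); P=cloud(z["d"],c)
    w=P[v-r:v+r,u-r:u+r].reshape(-1,3)
    q=w[(w[:,2]>.007)&(w[:,2]<.08)]
    rect=cv2.minAreaRect((q[:,:2]*1000).astype(np.float32)); print(n,"fix",np.round(rect[0]),np.round(rect[1]),rect[2],np.histogram(q[:,2],bins=np.arange(.006,.06,.004)))
# rays, centre line and block corners (scene)
c=get_calibration("scene")
print("line pts",ray([[350,205],[342,245]],c,.012).round(3).tolist())
z=np.load("scene0.npz")["p"][150:300,150:400]; cv2.imwrite("pics/z.png",cv2.resize(z,(800,480),interpolation=cv2.INTER_CUBIC))
E
```

```text
scene block 459 [ 437. -261.] [ 52. 102.] 70.24968719482422 ztop pct [0.0273 0.0332 0.0392 0.0422] bench z 0.0010790449712322903
side block 692 [ 436. -262.] [52. 99.] 68.3890151977539 ztop pct [0.0292 0.0338 0.0398 0.0425] bench z 0.0012878446902602203
scene fix [534. 185.] [190. 283.] 81.49510192871094 (array([ 493, 2767,  785,   93,   92,  133,  142,  143,  420,  196,    6,
          0,    0]), array([0.006, 0.01 , 0.014, 0.018, 0.022, 0.026, 0.03 , 0.034, 0.038,
       0.042, 0.046, 0.05 , 0.054, 0.058]))
side fix [553. 204.] [466. 337.] 66.3034896850586 (array([ 281, 1589,  910,   82,   52,   76,   68,   64,  176,  133,   12,
          0,    0]), array([0.006, 0.01 , 0.014, 0.018, 0.022, 0.026, 0.03 , 0.034, 0.038,
       0.042, 0.046, 0.05 , 0.054, 0.058]))
line pts [[0.408, 0.204, 0.012], [0.556, 0.185, 0.012]]
```

View pics/z.png

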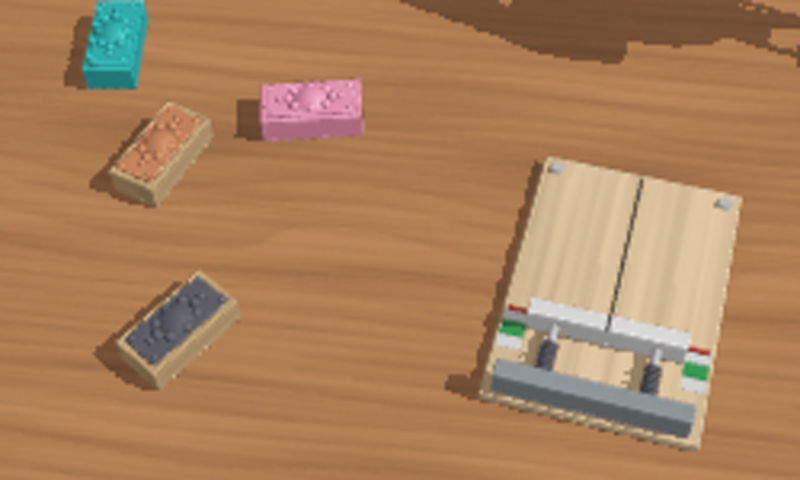

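Both views agree: the block is at (0.437, -0.261) with its length at about -20°, top at 0.033 and knobs at 0.041, which fits the given sizes. The crop shows the fixture with its line at about -8° and the bar free. Now I'll move towards the fixture for a close look on the way.

Emit:
play_rows(
  increments=[
    {"angular": [0,0,0],"slide": [20,-40,10],"jaw": 1},
    {"angular": [0,0,0],"slide": [25,-45,10],"jaw": 1},
    {"angular": [0,0,0],"slide": [25,-45,10],"jaw": 1},
    {"angular": [0,0,0],"slide": [25,-45,10],"jaw": 1},
    {"angular": [0,0,0],"slide": [25,-45,10],"jaw": 1},
  ],
)

```text
clock: 0.72
tool_pos: [0.3217, 0.4227, 0.2687]
eef_rot: [-0.0, 0.151, 0.989, -0.0]
contact_force: [-0.3, -0.4, -0.5]
gripper_width: 1.0
grip_force: 0.0
```

Emit:
play_rows(
  increments=[
    {"angular": [0,0,0],"slide": [25,-45,10],"jaw": 1},
    {"angular": [0,0,0],"slide": [25,-45,10],"jaw": 1},
    {"angular": [0,0,0],"slide": [25,-45,10],"jaw": 1},
    {"angular": [0,0,0],"slide": [25,-45,10],"jaw": 1},
    {"angular": [0,0,0],"slide": [20,-20,10],"jaw": 1},
  ],
)

```text
clock: 1.35
tool_pos: [0.4419, 0.2222, 0.319]
eef_rot: [0.0, 0.152, 0.988, -0.0]
contact_force: [-0.1, 1.2, -0.0]
gripper_width: 1.002
grip_force: 0.0
```

```bash
python3 - <<'E'
from h import *
s=observe(); print(s["clock"],s["tool_pos"],s["eef_rot"],s["joint_velocities"])
c=get_calibration("wrist"); T=np.linalg.inv(np.array(c["view"])); print(c["vfov"],T.round(3).tolist())
p,d=grab_frame("wrist"); cv2.imwrite("pics/w1.png",p); np.savez("w1.npz",p=p,d=d,view=c["view"])
E
```

```text
1.35 [0.44193926 0.22219785 0.31903524] [ 1.72234282e-04  1.51666221e-01  9.88431752e-01 -2.04081249e-05] [-0.40964973  0.17147063 -0.25795083  0.00698605  0.09100092 -0.41017466]
70.03218626172655 [[0.301, 0.918, 0.259, 0.371], [0.954, -0.29, -0.081, 0.244], [0.0, 0.271, -0.963, 0.486], [0.0, 0.0, 0.0, 1.0]]
```

View pics/w1.png

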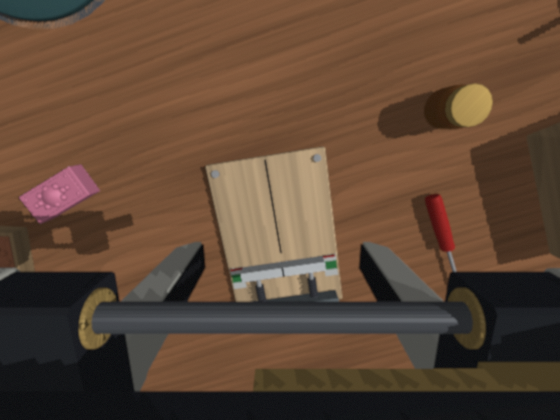

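The wrist view shows the fixture: line from (267,160) to (280,252), screws at (215,174) and (316,158), bar at about y=270. The arm was still settling, so I'll take another frame and measure that.

```bash
python3 - <<'E'
from h import *
grab_frame("side"); grab_frame("side")
s=observe(); print(s["clock"],s["tool_pos"],np.abs(s["joint_velocities"]).max())
c=get_calibration("wrist"); p,d=grab_frame("wrist"); np.savez("w1.npz",p=p,d=d,view=c["view"])
P=cloud(d,c); hsv=cv2.cvtColor(p,cv2.COLOR_BGR2HSV); H,S,V=cv2.split(hsv)
roi=np.zeros(H.shape,bool); roi[140:302,200:345]=1
print("bed z",np.median(P[200:240,230:255,2]), np.median(P[200:240,290:310,2]),"bench",np.median(P[100:140,200:240,2]))
g=roi&(H>45)&(H<85)&(S>100)
r=roi&((H<6)|(H>172))&(S>130)
sc=roi&(S<50)&(V>110)
for nm,m,z in(("green",g,.0125),("red",r,.012),("grey",sc,.016)):
    n,l,st,ce=cv2.connectedComponentsWithStats(m.astype(np.uint8))
    for i in range(1,n):
        if st[i,4]>=5: 
            zz=np.median(P[...,2][l==i]); print(nm,st[i],ce[i].round(1),"z",zz.round(4),"xy",ray(ce[i],c,zz)[0].round(4), ray(ce[i],c,z)[0].round(4))
# centre line: darkest per row
pts=[]
for v in range(166,262,4):
    row=V[v,255:292].astype(float); k=row.argmin(); w=np.clip(row.mean()-20-row[max(0,k-3):k+4],0,None)
    if w.sum()>20: pts.append((255+max(0,k-3)+(w*np.arange(len(w))).sum()/w.sum(),v))
q=ray(np.array(pts),c,.012)[:,:2]
vx,vy,x0,y0=cv2.fitLine(q.astype(np.float32),cv2.DIST_HUBER,0,.01,.01).ravel()
print("line",len(pts),np.degrees(np.arctan2(vy,vx)),x0,y0,"res",np.abs((q-[x0,y0])@[-vy,vx]).max())
# bed boundary by depth: points above bench
m=(P[...,2]>.007)&(P[...,2]<.018)&roi
cn=max(cv2.findContours(m.astype(np.uint8),cv2.RETR_EXTERNAL,cv2.CHAIN_APPROX_NONE)[0],key=cv2.contourArea)[:,0]
print(cv2.minAreaRect((ray(cn,c,.012)[:,:2]*1000).astype(np.float32)))
mb=(P[...,2]>.030)&(P[...,2]<.06)&roi
cv2.imwrite("pics/w1z.png",cv2.resize(p[140:310,195:350],(730,800//1*0+590),interpolation=cv2.INTER_CUBIC))
E
```

```text
1.5 [0.44180969 0.22354344 0.3186291 ] 0.03650278419245181
bed z 0.01255905299267479 0.012637539206530546 bench 0.000593348909480873
green [326 262   9   7  53] [330.1 264.8] z 0.0138 xy [0.6152 0.2561 0.0138] [0.6159 0.2561 0.0125]
green [232 276   8   6  40] [235.4 278.4] z 0.0137 xy [0.5905 0.0917 0.0137] [0.5911 0.0913 0.0125]
grey [312 154   9   8  53] [315.9 158. ] z 0.0166 xy [0.4322 0.2821 0.0166] [0.4322 0.2822 0.016 ]
grey [210 171   9   8  55] [214.  174.3] z 0.0164 xy [0.4083 0.1225 0.0164] [0.4083 0.1224 0.016 ]
grey [ 232  257  106   33 1130] [285.  272.9] z 0.0391 xy [0.5939 0.1811 0.0391] [0.6054 0.1778 0.016 ]
grey [306 258   6   1   6] [308.5 258. ] z 0.0158 xy [0.5909 0.2243 0.0158] [0.5908 0.2243 0.016 ]
grey [286 261   5   1   5] [288. 261.] z 0.0158 xy [0.5857 0.1893 0.0158] [0.5856 0.1894 0.016 ]
grey [272 263   5   1   5] [274. 263.] z 0.0149 xy [0.5824 0.1652 0.0149] [0.5819 0.1654 0.016 ]
line 22 -8.528463 0.49101785 0.19177318 res 0.00013991892104338641
((538.828369140625, 184.2342987060547), (189.39056396484375, 269.7961730957031), 81.4173355102539)
```

View pics/w1z.png

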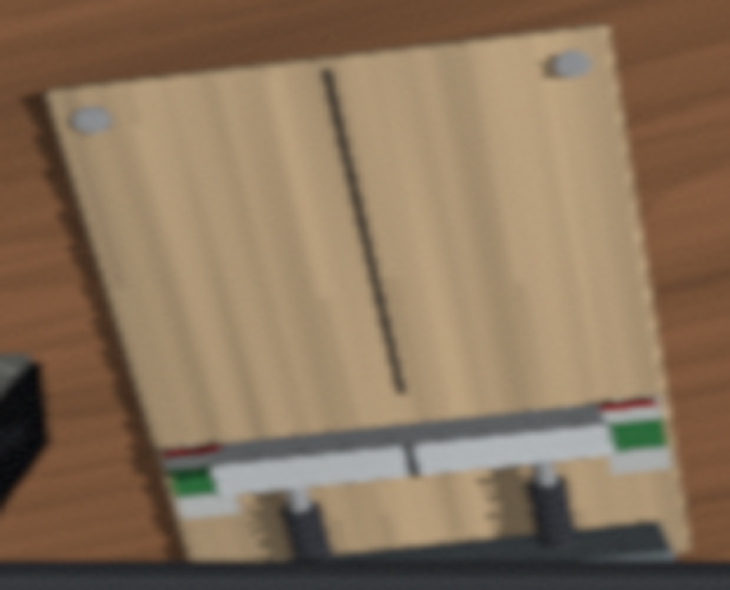

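The fixture checks out. The screws, bed outline and line all give origin (0.5389, 0.1845), yaw -8.5° and bed z 0.012. Green and screw spacing match the text. Next, a close look at the block.

Emit:
play_rows(
  increments=[
    {"angular": [0,0,0],"slide": [-10,-45,-7],"jaw": 1},
    {"angular": [0,0,0],"slide": [-10,-45,-7],"jaw": 1},
    {"angular": [0,0,0],"slide": [-10,-45,-7],"jaw": 1},
    {"angular": [0,0,0],"slide": [-10,-45,-7],"jaw": 1},
    {"angular": [0,0,0],"slide": [-10,-45,-7],"jaw": 1},
  ],
)

```text
clock: 2.17
tool_pos: [0.3904, -0.001, 0.283]
eef_rot: [-0.0, 0.15, 0.989, 0.0]
contact_force: [0.3, 0.2, -0.0]
gripper_width: 1.0
grip_force: 0.0
```

Emit:
play_rows(
  increments=[
    {"angular": [0,0,0],"slide": [-10,-50,-7],"jaw": 1},
    {"angular": [0,0,0],"slide": [-10,-50,-7],"jaw": 1},
    {"angular": [0,0,0],"slide": [-10,-50,-7],"jaw": 1},
    {"angular": [0,0,0],"slide": [-5,-50,-7],"jaw": 1},
    {"angular": [0,0,0],"slide": [0,-30,-7],"jaw": 1},
  ],
)

```text
clock: 2.8
tool_pos: [0.3559, -0.2317, 0.2479]
eef_rot: [-0.0, 0.151, 0.989, 0.0]
contact_force: [0.4, 0.0, -0.1]
gripper_width: 1.0
grip_force: 0.0
```

```bash
python3 - <<'E'
from h import *
for _ in range(4): grab_frame("side")
s=observe(); print(s["clock"],s["tool_pos"],s["eef_rot"],np.abs(s["joint_velocities"]).max())
c=get_calibration("wrist"); p,d=grab_frame("wrist"); np.savez("w2.npz",p=p,d=d,view=c["view"]); cv2.imwrite("pics/w2.png",p)
P=cloud(d,c)
near=(np.hypot(P[...,0]-.437,P[...,1]+.261)<.075)
for lo,hi in ((.026,.06),(.026,.0325)):
    m=near&(P[...,2]>lo)&(P[...,2]<hi)
    n,l,st,ce=cv2.connectedComponentsWithStats(m.astype(np.uint8)); i=1+st[1:,4].argmax(); print(st[i])
    q=P[l==i]; print(cv2.minAreaRect((q[:,:2]*1000).astype(np.float32)),np.percentile(q[:,2],[5,20,50,98]))
H,S,V=cv2.split(cv2.cvtColor(p,cv2.COLOR_BGR2HSV))
k=l==i; 
cu=near&(P[...,2]>.028)&(S>130); n,l,st,ce=cv2.connectedComponentsWithStats(cu.astype(np.uint8)); i=1+st[1:,4].argmax(); q=P[l==i]
print("cu",st[i],cv2.minAreaRect((q[:,:2]*1000).astype(np.float32)))
E
```

```text
3.0 [ 0.35637995 -0.22997274  0.24811247] [-4.67913915e-04  1.50785504e-01  9.88566306e-01  4.14517953e-04] 0.02042342804134965
[ 258  211   40   69 2450]
((435.990478515625, -261.6995849609375), (50.0087776184082, 100.20012664794922), 69.30216979980469) [0.02966249 0.030903   0.03353031 0.041091  ]
[258 211  40  69 734]
((435.990478515625, -261.6995849609375), (50.0087776184082, 100.20012664794922), 69.30216979980469) [0.02887019 0.02981495 0.0305532  0.03217181]
cu [ 263  217   30   59 1529] ((435.4964599609375, -261.532470703125), (37.02800369262695, 85.16028594970703), 69.2459945678711)
```

View pics/w2.png

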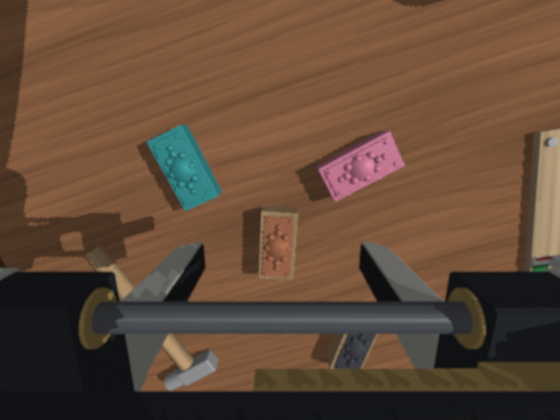

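The block is at (0.436, -0.2617), width direction 69.3°, top 0.030, 50 x 100. That needs a -3.4° turn, with the jaws narrowed to 0.8.

Emit:
play_rows(
  increments=[
    {"angular": [0,0,-1.4],"slide": [20,-8,-30],"jaw": 0.85},
    {"angular": [0,0,-1],"slide": [20,-8,-30],"jaw": 0.85},
    {"angular": [0,0,-1],"slide": [20,-8,-30],"jaw": 0.85},
    {"angular": [0,0,0],"slide": [19.6,-7.7,-30],"jaw": 0.85},
    {"angular": [0,0,0],"slide": [0,0,-40],"jaw": 0.85},
  ],
)

```text
clock: 3.68
tool_pos: [0.4376, -0.2613, 0.0884]
eef_rot: [0.001, 0.179, 0.984, -0.0]
contact_force: [-0.5, 0.3, -0.2]
gripper_width: 0.851
grip_force: 0.0
```

Emit:
play_rows(
  increments=[
    {"angular": [0,0,0],"slide": [0,0,-20],"jaw": 0.85},
    {"angular": [0,0,0],"slide": [0,0,0],"jaw": 0.85},
    {"angular": [0,0,0],"slide": [0,0,0],"jaw": 0.85},
    {"angular": [0,0,0],"slide": [0,0,0],"jaw": 0.85},
    {"angular": [0,0,0],"slide": [0,0,0],"jaw": 0.85},
  ],
)

```text
clock: 4.3
tool_pos: [0.4361, -0.2626, 0.0695]
eef_rot: [0.001, 0.18, 0.984, -0.0]
contact_force: [0.1, 0.2, 0.6]
gripper_width: 0.85
grip_force: 0.0
```

Emit:
play_rows(
  increments=[
    {"angular": [0,0,0],"slide": [0,1,-20],"jaw": 0.85},
    {"angular": [0,0,0],"slide": [0,0,-20],"jaw": 0.85},
    {"angular": [0,0,0],"slide": [0,0,-15],"jaw": 0.85},
    {"angular": [0,0,0],"slide": [0,0,-8],"jaw": 0.85},
    {"angular": [0,0,0],"slide": [0,0,0],"jaw": 0.85},
  ],
)

```text
clock: 4.92
tool_pos: [0.4357, -0.2613, 0.005]
eef_rot: [-0.001, 0.18, 0.984, 0.0]
contact_force: [0.4, -0.1, 0.9]
gripper_width: 0.85
grip_force: 0.0
```

Emit:
play_rows(
  grip_force=45,
  increments=[
    {"angular": [0,0,0],"slide": [0,0,0],"jaw": 0.7},
    {"angular": [0,0,0],"slide": [0,0,0],"jaw": 0.6},
    {"angular": [0,0,0],"slide": [0,0,0],"jaw": 0.5},
    {"angular": [0,0,0],"slide": [0,0,0],"jaw": 0.4},
    {"angular": [0,0,0],"slide": [0,0,0],"jaw": 0.4},
  ],
)

```text
clock: 5.55
tool_pos: [0.436, -0.2615, 0.0059]
eef_rot: [0.0, 0.18, 0.984, -0.0]
contact_force: [-0.9, -0.1, 3.3]
gripper_width: 0.537
grip_force: 45.0
```

Emit:
play_rows(
  increments=[
    {"angular": [0,0,0],"slide": [0,0,10],"jaw": 0.4},
    {"angular": [0,0,0],"slide": [0,0,25],"jaw": 0.4},
    {"angular": [0,0,0],"slide": [0,0,30],"jaw": 0.4},
    {"angular": [0,0,0],"slide": [0,0,30],"jaw": 0.4},
    {"angular": [0,0,0],"slide": [0,10,15],"jaw": 0.4},
  ],
)

```text
clock: 6.18
tool_pos: [0.4361, -0.2515, 0.1173]
eef_rot: [0.001, 0.18, 0.984, -0.0]
contact_force: [-0.0, 0.3, -4.2]
gripper_width: 0.53
grip_force: 45.0
```

Emit:
play_rows(
  increments=[
    {"angular": [0,0,1.2],"slide": [6,30,0],"jaw": 0.4},
    {"angular": [0,0,1.2],"slide": [6,40,0],"jaw": 0.4},
    {"angular": [0,0,1.2],"slide": [6,50,0],"jaw": 0.4},
    {"angular": [0,0,1.2],"slide": [6,50,0],"jaw": 0.4},
    {"angular": [0,0,1.2],"slide": [6,50,0],"jaw": 0.4},
  ],
)

```text
clock: 6.8
tool_pos: [0.4653, -0.0293, 0.1152]
eef_rot: [-0.0, 0.128, 0.992, 0.0]
contact_force: [0.2, -0.4, -3.5]
gripper_width: 0.531
grip_force: 45.0
```

Emit:
play_rows(
  increments=[
    {"angular": [0,0,1.2],"slide": [6,50,0],"jaw": 0.4},
    {"angular": [0,0,1.2],"slide": [6,50,0],"jaw": 0.4},
    {"angular": [0,0,1.2],"slide": [6,50,0],"jaw": 0.4},
    {"angular": [0,0,1.2],"slide": [6,45,0],"jaw": 0.4},
    {"angular": [0,0,1.4],"slide": [4,27,0],"jaw": 0.4},
  ],
)

```text
clock: 7.42
tool_pos: [0.493, 0.1929, 0.115]
eef_rot: [-0.001, 0.073, 0.997, -0.0]
contact_force: [0.2, -0.6, -3.1]
gripper_width: 0.538
grip_force: 45.0
```

Emit:
play_rows(
  increments=[
    {"angular": [0,0,0],"slide": [0,0,-20],"jaw": 0.4},
    {"angular": [0,0,0],"slide": [0,0,-15],"jaw": 0.4},
    {"angular": [0,0,0],"slide": [0,0,0],"jaw": 0.4},
    {"angular": [0,0,0],"slide": [0,0,0],"jaw": 0.4},
    {"angular": [0,0,0],"slide": [0,0,0],"jaw": 0.4},
  ],
)

```text
clock: 8.05
tool_pos: [0.4942, 0.1903, 0.0813]
eef_rot: [0.0, 0.075, 0.997, 0.0]
contact_force: [-0.0, -0.2, -4.1]
gripper_width: 0.535
grip_force: 45.0
```

```bash
python3 - <<'E'
from h import *
s=observe(); print(s["clock"],s["tool_pos"],s["eef_rot"],s["gripper_width"],s["grip_force"],np.abs(s["joint_velocities"]).max(),s["contact_force"])
q=s["eef_rot"]; print("yaw of tool y",2*np.degrees(np.arctan2(q[2],q[1]))-90, "want 81.5")
c=get_calibration("wrist"); p,d=grab_frame("wrist"); np.savez("w3.npz",p=p,d=d,view=c["view"]); cv2.imwrite("pics/w3.png",p)
e,de=grab_frame("side"); np.savez("s3.npz",p=e,d=de)
E
```

```text
8.05 [0.49422584 0.19034522 0.08133564] [4.58370163e-04 7.48422497e-02 9.97195264e-01 1.83311748e-04] 0.5349336604965774 44.99826371669769 0.0029798162349266447 [-0.03753009 -0.20646902 -4.08819811]
yaw of tool y 81.41568214995107 want 81.5
```

View pics/w3.png

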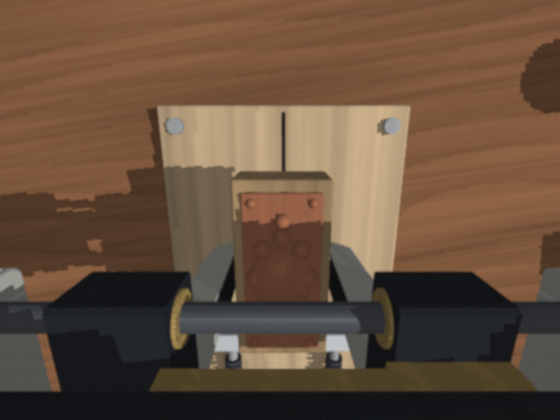

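The block is held upright, near end at about row 180 (cols 233–330), with the line showing at col 283. I'll measure its pose in the fixture frame.

```bash
cat >> h.py <<'E'
O=np.array([.5389,.1845]); th=np.radians(-8.5); R=np.array([[np.cos(th),np.sin(th)],[-np.sin(th),np.cos(th)]])
def fix(P): 
    q=np.array(P,float).copy(); q[...,:2]=(q[...,:2]-O)@R.T; return q
def block(p,d,c,z0,z1,rows):
    """near part of held block: side edges and top-plane fit, fixture frame"""
    F=fix(cloud(d,c)); m=(F[...,2]>z0)&(F[...,2]<z1)&(np.abs(F[...,1])<.04); m[rows[1]:]=0; m[:rows[0]]=0
    L=[];Rr=[]
    for v in range(*rows):
        u=np.where(m[v])[0]
        if len(u)>40: L.append(F[v,u[0]]);Rr.append(F[v,u[-1]])
    L,Rr=np.array(L),np.array(Rr); q=F[m]; A=np.c_[q[:,:2],np.ones(len(q))]
    k=np.linalg.lstsq(A,q[:,2],rcond=None)[0]
    mid=(L+Rr)/2; a=np.polyfit(mid[:,0],mid[:,1],1)
    print("y edges",np.median(L[:,1]).round(4),np.median(Rr[:,1]).round(4),"mid",np.median(mid[:,1]).round(4),"yaw deg",np.degrees(a[0]).round(2),"pitch/roll deg",np.degrees(k[:2]).round(2),"z med",np.median(q[:,2]).round(4),"near end x",np.percentile(q[:,0],1).round(4))
E
python3 - <<'E'
from h import *
z=np.load("w3.npz"); c=get_calibration("wrist"); c["view"]=z["view"]
F=fix(cloud(z["d"],c))
print(F[150:260:8,250,:].round(4))
block(z["p"],z["d"],c,.098,.112,(176,240))
s=observe(); print("tcp fix",fix(s["tool_pos"]))
E
```

```text
[[-0.1018 -0.0254  0.0123]
 [-0.0956 -0.0256  0.0118]
 [-0.0895 -0.0258  0.0121]
 [-0.095  -0.018   0.0878]
 [-0.0939 -0.0162  0.1055]
 [-0.0902 -0.0162  0.1068]
 [-0.0867 -0.0161  0.1087]
 [-0.0836 -0.0159  0.1119]
 [-0.0787 -0.0164  0.1085]
 [-0.0748 -0.0164  0.1089]
 [-0.0707 -0.0166  0.1091]
 [-0.0666 -0.0167  0.1093]
 [-0.0622 -0.0168  0.109 ]
 [-0.0582 -0.0169  0.1095]]
y edges -0.0257 0.0234 mid -0.0011 yaw deg 0.02 pitch/roll deg [ 7.04 -0.01] z med 0.1082 near end x -0.0951
tcp fix [-0.04515143 -0.00072304  0.08116695]
```

Emit:
play_rows(
  increments=[
    {"angular": [0,0,0],"slide": [0,1,-20],"jaw": 0.4},
    {"angular": [0,0,0],"slide": [0,0,-20],"jaw": 0.4},
    {"angular": [0,0,0],"slide": [0,0,-12],"jaw": 0.4},
    {"angular": [0,0,0],"slide": [0,0,-5],"jaw": 0.4},
    {"angular": [0,0,0],"slide": [0,0,0],"jaw": 0.4},
  ],
)

```text
clock: 8.78
tool_pos: [0.4938, 0.1916, 0.0234]
eef_rot: [-0.0, 0.075, 0.997, -0.0]
contact_force: [0.7, 0.1, -3.3]
gripper_width: 0.533
grip_force: 45.0
```

Emit:
play_rows(
  increments=[
    {"angular": [0,0,0],"slide": [0,0,-2],"jaw": 0.4},
    {"angular": [0,0,0],"slide": [0,0,-1],"jaw": 0.4},
    {"angular": [0,0,0],"slide": [0,0,-1],"jaw": 0.4},
    {"angular": [0,0,0],"slide": [0,0,-1],"jaw": 0.4},
    {"angular": [0,0,0],"slide": [0,0,0],"jaw": 0.4},
  ],
)

```text
clock: 9.4
tool_pos: [0.4939, 0.1916, 0.0186]
eef_rot: [-0.0, 0.075, 0.997, -0.0]
contact_force: [-0.8, -0.3, -4.0]
gripper_width: 0.535
grip_force: 45.0
```

```bash
cat > look.py <<'E'
import sys
from h import *
s=observe(); print(s["clock"],fix(s["tool_pos"]).round(4),s["eef_rot"].round(4),s["gripper_width"],s["contact_force"].round(2),s["wrist_torque"].round(2))
c=get_calibration("wrist"); p,d=grab_frame("wrist"); np.savez("w4.npz",p=p,d=d,view=c["view"]); cv2.imwrite("pics/"+sys.argv[1],p)
F=fix(cloud(d,c)); V=p.max(2).astype(float)
m=(F[...,2]>.037)&(F[...,2]<.047)&(np.abs(F[...,1])<.04)
r=np.where(m[:260].sum(1)>40)[0]; v0=r[0]; print("first row",v0)
block(p,d,c,.037,.047,(v0+2,v0+50))
w=F[v0+4:v0+60]; 
# pitch from plate column band, level areas: sample plate
for v in range(v0,v0+70,10): print(v,F[v,[262,283,304],0].round(4)[1],F[v,240:330,2].min().round(4),np.median(F[v,255:312,2]).round(4))
# black line
ys=[]
for v in range(v0-50,v0-6,3):
    row=V[v,262:306]; k=row.argmin()
    if row[k]<np.median(row)-35: ys.append((262+k,v))
if ys: q=fix(ray(np.array(ys),c,.012)); print("line y",np.median(q[:,1]).round(4),len(ys))
E
python3 look.py w4.png
```

```text
9.4 [-0.0456  0.0003  0.0186] [-0.      0.0745  0.9972 -0.    ] 0.5354844459016609 [-0.8  -0.32 -4.02] [ 0.03 -0.01  0.  ]
first row 178
y edges -0.0246 0.0245 mid 0.0 yaw deg 0.2 pitch/roll deg [6.52 0.03] z med 0.0453 near end x -0.0953
178 -0.0955 0.0373 0.0386
188 -0.0913 0.0416 0.043
198 -0.0874 0.0428 0.0462
208 -0.0825 0.042 0.0461
218 -0.078 0.0418 0.0465
228 -0.0735 0.042 0.0465
238 -0.0687 0.0426 0.0466
line y 0.0004 15
```

View pics/w4.png

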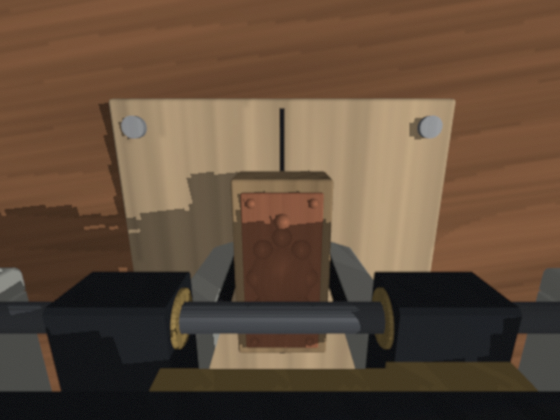

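The block is centred on the line within 0.5 mm and still just off the bed. I'll lower it to contact.

Emit:
play_rows(
  increments=[
    {"angular": [0,0,0],"slide": [0,0,-0.5],"jaw": 0.4},
    {"angular": [0,0,0],"slide": [0,0,-0.5],"jaw": 0.4},
    {"angular": [0,0,0],"slide": [0,0,0],"jaw": 0.4},
    {"angular": [0,0,0],"slide": [0,0,0],"jaw": 0.4},
    {"angular": [0,0,0],"slide": [0,0,0],"jaw": 0.4},
  ],
)

```text
clock: 10.07
tool_pos: [0.4939, 0.1916, 0.0179]
eef_rot: [0.0, 0.075, 0.997, 0.0]
contact_force: [-3.8, -0.8, 6.0]
gripper_width: 0.533
grip_force: 45.0
```

It's in contact. I'll release briefly so it lies flat, then regrip.

Emit:
play_rows(
  increments=[
    {"angular": [0,0,0],"slide": [0,0,0],"jaw": 0.6},
    {"angular": [0,0,0],"slide": [0,0,0],"jaw": 0.62},
    {"angular": [0,0,0],"slide": [0,0,0],"jaw": 0.62},
    {"angular": [0,0,0],"slide": [0,0,0],"jaw": 0.62},
    {"angular": [0,0,0],"slide": [0,0,0],"jaw": 0.62},
  ],
)

```text
clock: 10.7
tool_pos: [0.4939, 0.1916, 0.0176]
eef_rot: [0.0, 0.075, 0.997, 0.0]
contact_force: [-0.0, 0.8, 0.9]
gripper_width: 0.62
grip_force: 0.0
```

Emit:
play_rows(
  grip_force=50,
  increments=[
    {"angular": [0,0,0],"slide": [0,0,0],"jaw": 0.55},
    {"angular": [0,0,0],"slide": [0,0,0],"jaw": 0.5},
    {"angular": [0,0,0],"slide": [0,0,0],"jaw": 0.4},
    {"angular": [0,0,0],"slide": [0,0,0],"jaw": 0.4},
    {"angular": [0,0,0],"slide": [0,0,0],"jaw": 0.4},
  ],
)

```text
clock: 11.32
tool_pos: [0.4939, 0.1916, 0.0177]
eef_rot: [0.0, 0.075, 0.997, 0.0]
contact_force: [0.1, 1.4, -0.5]
gripper_width: 0.534
grip_force: 50.0
```

```bash
python3 look.py w5.png
```

```text
11.325 [-0.0456  0.0004  0.0177] [0.     0.0745 0.9972 0.    ] 0.53396295519189 [ 0.06  1.37 -0.46] [ 0.1  -0.02  0.02]
first row 178
y edges -0.0246 0.0246 mid 0.0001 yaw deg 0.34 pitch/roll deg [7.14 0.03] z med 0.0448 near end x -0.0953
178 -0.0957 0.036 0.0375
188 -0.0917 0.0407 0.0424
198 -0.0873 0.0409 0.0456
208 -0.0825 0.0419 0.0456
218 -0.0783 0.0426 0.0457
228 -0.0737 0.0417 0.0456
238 -0.069 0.0422 0.0459
line y 0.0004 15
```

It is flat. Now I'll slide along the line, 38 mm first.

Emit:
play_rows(
  increments=[
    {"angular": [0,0,0],"slide": [4,-0.6,-0.1],"jaw": 0.4},
    {"angular": [0,0,0],"slide": [10,-1.5,0],"jaw": 0.4},
    {"angular": [0,0,0],"slide": [12,-1.8,0],"jaw": 0.4},
    {"angular": [0,0,0],"slide": [8,-1.2,0],"jaw": 0.4},
    {"angular": [0,0,0],"slide": [3.6,-0.5,0],"jaw": 0.4},
  ],
)

```text
clock: 12.0
tool_pos: [0.5321, 0.1859, 0.0176]
eef_rot: [-0.0, 0.075, 0.997, 0.0]
contact_force: [-5.4, 0.6, 6.7]
gripper_width: 0.532
grip_force: 50.0
```

Emit:
play_rows(
  increments=[
    {"angular": [0,0,0],"slide": [2,-0.3,0],"jaw": 0.4},
    {"angular": [0,0,0],"slide": [2,-0.3,0],"jaw": 0.4},
    {"angular": [0,0,0],"slide": [2,-0.3,0],"jaw": 0.4},
    {"angular": [0,0,0],"slide": [2,-0.3,0],"jaw": 0.4},
    {"angular": [0,0,0],"slide": [0,0,0],"jaw": 0.4},
  ],
)

```text
clock: 12.62
tool_pos: [0.5396, 0.1848, 0.0176]
eef_rot: [-0.0, 0.075, 0.997, 0.0]
contact_force: [-5.5, 1.3, 5.7]
gripper_width: 0.532
grip_force: 50.0
```

```bash
python3 look.py w6.png
```

```text
12.625 [0.0007 0.0004 0.0176] [-3.000e-04  7.460e-02  9.972e-01  0.000e+00] 0.5320790613540002 [-5.52  1.32  5.7 ] [ 0.08  0.87 -0.07]
first row 178
y edges -0.0245 0.0246 mid 0.0001 yaw deg 0.24 pitch/roll deg [6.92 0.02] z med 0.0447 near end x -0.049
178 -0.0493 0.0362 0.0377
188 -0.0454 0.0407 0.0427
198 -0.041 0.0416 0.0455
208 -0.0362 0.0416 0.0455
218 -0.032 0.0414 0.0457
228 -0.0276 0.0419 0.0456
238 -0.0228 0.0415 0.0459
line y -0.0001 15
```

Emit:
play_rows(
  increments=[
    {"angular": [0,0,0],"slide": [2,-0.3,0],"jaw": 0.4},
    {"angular": [0,0,0],"slide": [2,-0.3,0],"jaw": 0.4},
    {"angular": [0,0,0],"slide": [2,-0.3,0],"jaw": 0.4},
    {"angular": [0,0,0],"slide": [2,-0.3,0],"jaw": 0.4},
    {"angular": [0,0,0],"slide": [2,-0.3,0],"jaw": 0.4},
  ],
)

```text
clock: 13.3
tool_pos: [0.5488, 0.1834, 0.0176]
eef_rot: [-0.001, 0.075, 0.997, -0.0]
contact_force: [-14.6, 1.1, 11.6]
gripper_width: 0.533
grip_force: 50.0
```

Emit:
play_rows(
  increments=[
    {"angular": [0,0,0],"slide": [2,-0.3,0],"jaw": 0.4},
    {"angular": [0,0,0],"slide": [2,-0.3,0],"jaw": 0.4},
    {"angular": [0,0,0],"slide": [0,0,0],"jaw": 0.4},
    {"angular": [0,0,0],"slide": [0,0,0],"jaw": 0.4},
    {"angular": [0,0,0],"slide": [0,0,0],"jaw": 0.4},
  ],
)

```text
clock: 13.92
tool_pos: [0.5528, 0.1829, 0.0177]
eef_rot: [-0.001, 0.075, 0.997, 0.0]
contact_force: [-13.8, 1.1, 11.8]
gripper_width: 0.532
grip_force: 50.0
```

```bash
python3 look.py w7.png; python3 - <<'E'
from h import *
out=[]
for n in("scene","side"):
    c=get_calibration(n); p,d=grab_frame(n); H,S,V=cv2.split(cv2.cvtColor(p,cv2.COLOR_BGR2HSV))
    F=fix(cloud(d,c)); a=(F[...,0]>.03)&(F[...,0]<.1)&(np.abs(F[...,1])<.095)&(np.abs(F[...,1])>.06)&(F[...,2]<.05)
    for nm,m in(("g",(H>45)&(H<85)&(S>90)),("r",((H<6)|(H>174))&(S>140))):
        for sg in(-1,1):
            k=a&m&(F[...,1]*sg>0); v,u=np.where(k)
            if len(u): print(n,nm,sg,len(u),fix(ray([u.mean(),v.mean()],c,.013))[0].round(4), F[k][:,2].mean().round(4))
    v,u=[int(t.mean()) for t in np.where(a)]
    o=p[max(v-40,0):v+40,u-55:u+55]; out.append(cv2.resize(o,(550,290)if o.size else None,interpolation=cv2.INTER_CUBIC))
cv2.imwrite("pics/f1.png",np.vstack(out))
E
```

```text
13.925 [0.014  0.0004 0.0177] [-0.0012  0.0746  0.9972  0.    ] 0.5320706074215922 [-13.76   1.07  11.84] [ 0.24  2.33 -0.05]
first row 178
y edges -0.0245 0.0246 mid 0.0001 yaw deg 0.25 pitch/roll deg [6.75 0.04] z med 0.0447 near end x -0.0357
178 -0.036 0.0363 0.0383
188 -0.032 0.0409 0.0425
198 -0.0277 0.0415 0.0455
208 -0.0229 0.0417 0.0455
218 -0.0186 0.041 0.0457
228 -0.014 0.0416 0.0456
238 -0.0094 0.0422 0.046
line y -0.0001 15
scene g -1 11 [ 0.0692 -0.0814  0.013 ] 0.0133
scene g 1 14 [0.0685 0.0814 0.013 ] 0.0128
scene r -1 3 [ 0.0629 -0.0805  0.013 ] 0.0178
scene r 1 7 [0.0631 0.0806 0.013 ] 0.0167
```

View pics/f1.png

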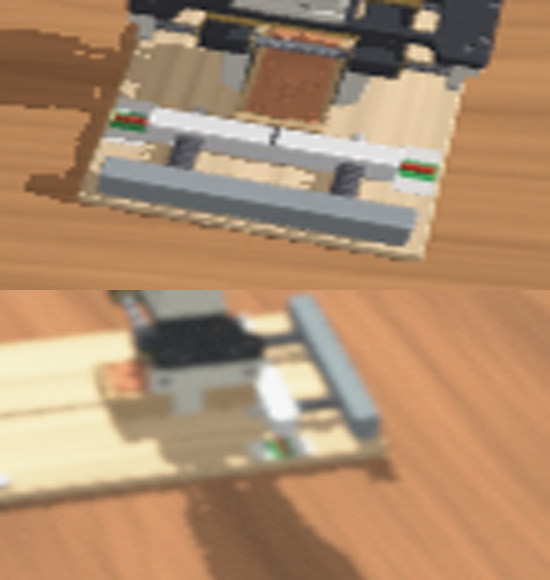

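Both red pointers stand in the middle of the green, with the bar at about 19.3 mm. The block is centred, flat and flush. I'll hold once to confirm it's steady, then hand in.

Emit:
play_rows(
  increments=[
    {"angular": [0,0,0],"slide": [0,0,0],"jaw": 0.4},
    {"angular": [0,0,0],"slide": [0,0,0],"jaw": 0.4},
    {"angular": [0,0,0],"slide": [0,0,0],"jaw": 0.4},
    {"angular": [0,0,0],"slide": [0,0,0],"jaw": 0.4},
    {"angular": [0,0,0],"slide": [0,0,0],"jaw": 0.4},
  ],
)

```text
clock: 14.7
tool_pos: [0.5528, 0.1828, 0.0176]
eef_rot: [-0.001, 0.075, 0.997, -0.0]
contact_force: [-14.3, 1.1, 11.2]
gripper_width: 0.531
grip_force: 50.0
```

```bash
python3 look.py w8.png | head -4; python3 -c "
from rig import *
print(sign_off())"
```

```text
14.7 [0.014  0.0004 0.0176] [-0.0012  0.0745  0.9972 -0.    ] 0.5313246351011851 [-14.25   1.11  11.18] [ 0.2   2.22 -0.08]
first row 178
y edges -0.0245 0.0246 mid 0.0001 yaw deg 0.07 pitch/roll deg [6.88 0.01] z med 0.0447 near end x -0.0357
178 -0.0361 0.0368 0.0381
the job is handed in; nothing more can be done
None
```

The job is handed in at 14.7 s: the copper block is held steady against the bar, flat and centred on the line, with the bar about 19 mm back and both red pointers mid-green.

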